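Move the saucepan to its ring and hold the probe clip open over its rim

TASK

Slide the saucepan by its handle or body, without lifting it off the glass, from the large cooking ring onto the small ring that fits it, centred. Then squeeze the spring clip open, take it off the wall of the utensil caddy, and lower it over the saucepan's rim at any free spot, its probe sleeve on the inside and the rim well up between the jaws. Finish still holding it there, squeezed wide open and not touching the pan, so that I can feed the thermometer probe through before it bites; leave the other things where they are.

Things in the scene. Friction and masses are not known exactly. Their poses are not given: they have to be found in the camera images.
- saucepan: Loose steel saucepan, 0.4 to 0.65 kg, standing on the hob's glass: round, outside diameter 130 mm, straight 3 mm wall, 66 mm high, open. Origin: centre of its underside; z up. Its handle points along its own -x, roughly towards the robot: black grip 20 mm wide, 16 mm thick, mid-height 50 mm above the underside, 91 to 191 mm from the pan's axis; steel root 28 mm wide at the wall.
- hob: Two-ring induction hob with a black glass top, 200 x 400 mm (x, y), fixed; origin at the centre of its underside on the worktop, glass top 48 mm above it; two dials on its front (-x) face.
- ring_large: Large printed ring, 176 mm diameter, flat in the glass with a small cross at its centre (origin: the centre, on the glass). The pan starts on it. It is on the left or the right half of the hob.
- ring_small: Small printed ring, 136 mm diameter, flat in the glass with a small cross at its centre (origin: the centre, on the glass), 190 mm beside the large ring along the hob's y. The pan belongs here.
- caddy: White open-topped utensil caddy, 90 x 130 x 90 mm (x, y, z), walls 4 mm, fixed; origin at the centre of its underside. A spoon and a fork stand up to 0.2 m high in its +y half. The clip sits on its front (-x) wall, in the -y half, clear of them.
- clip: Probe clip, 60 g, two levers 22 mm wide on a spring pin; jaws down, black rubber handles up. Origin: the pin. y along the pin, z up, x across the jaws (squeeze along x). This body is the -x lever; it bears the probe sleeve, an upright tube 10 mm across, 18 mm to -x of the pin and 5 to 21 mm below it. Starts biting the caddy's front wall, pin 14 mm above the wall's top, sleeve inside the caddy.
- clip_lever (a joint): Opening of the clip, rad: -0.11 jaws shut, 0 biting the 4 mm caddy wall, 0.46 squeezed to its stop, jaws 20 mm apart. Rubber handles reach from 9 to 35 mm above the pin; over their outsides at the top 44 mm at 0; at the stop they are parallel, 29 mm, each lever turned 0.23 rad. The spring needs about 11 N on each handle at the stop; grip with 20 to 40 N.
- jaw_sleeve (a point): Inner lower edge of the jaw on the sleeve's lever, middle of its width; 36 mm below the pin. An edge can enter up to 30 mm deep between the open jaws.
- jaw_plain (a point): Inner lower edge of the jaw on the other, plain lever, middle of its width; 36 mm below the pin.
- lemon: Lemon, 78 mm long, a bystander.
- fish_tin: Round flat tin, 86 mm across, 40 mm high, a bystander.
- spice_0: Spice jar with red cap, 45 mm across, 106 mm high, a bystander.
- spice_1: Spice jar with red cap, 45 mm across, 106 mm high, a bystander.
- kitchen_timer: Round kitchen timer, 65 mm across, 50 mm high, a bystander.
- pink_salt: Plain pink salt shaker, 55 mm across, 92 mm high, a bystander.
Things that resemble listed ones, but are neither listed nor needed, are in the scene too. There is more than one size of the clip; the job needs the middle-sized.

How it is judged (in metres and radians):
On the way, in this order (a step that is already met when the one before it is completed fails the run):
1. the saucepan stands centred on the small ring (horizontal distance between saucepan and ring_small below 0.015 m and linear speed of saucepan below 0.02 m/s and z of saucepan in the frame of hob below 0.052 m), for 0.2 s.
2. the clip is squeezed open and lifted clear of the caddy (value of joint clip_lever above 0.25 rad and z of jaw_plain in the frame of caddy above 0.095 m and contact force between the fingers and clip above 3 N), for 0.2 s.
At the end, for the whole second after the job is handed in: The saucepan stands on the glass within 15 mm of the small ring's centre; the clip is held by the fingers, opened by more than 0.28 rad, its sleeve jaw inside and its plain jaw outside the pan's wall, both jaw tips at least 8 mm below the rim, not touching the pan (under 0.5 N), still (horizontal distance between saucepan and ring_small below 0.015 m and z of saucepan in the frame of hob below 0.052 m and angle between saucepan's own z axis and vertical below 0.05 rad and value of joint clip_lever above 0.28 rad and horizontal distance between jaw_sleeve and saucepan below 0.061 m and horizontal distance between jaw_plain and saucepan above 0.066 m and z of each of jaw_sleeve, jaw_plain in the frame of saucepan below 0.058 m and z of clip in the frame of saucepan above 0.069 m and horizontal distance between clip and saucepan between 0.053 and 0.074 m and contact force between clip and saucepan below 0.5 N and contact force between the fingers and clip above 3 N and linear speed of clip below 0.03 m/s); the arm keeps its last pose, push and grip.
It fails at once if the saucepan is lifted more than 10 mm off the glass or tipped (z of saucepan in the frame of hob above 0.058 m or angle between saucepan's own z axis and vertical above 0.2 rad).
It fails at once if the clip is dropped (height (world z) of clip below 0.07 m).
It fails at once if a bystander is moved more than 30 mm (distance of any of lemon, fish_tin, spice_0, spice_1, kitchen_timer, pink_salt from where it was at the start of the episode above 0.03 m).
It also fails if it takes over 48 s, if anything falls off the work surface, if the arm or the gripper's body presses on something with over 40 N, if the wrist force passes 120 N, or if a joint passes its speed limit or range.

ROBOT

A 6-joint arm with a two-finger parallel gripper is mounted at the origin on a cart in front of the work surface, level with it; the furniture and walls round the work are solid. World frame = base frame: x ahead of the robot, y to its left, z up, the work surface at z = 0. Lengths are in mm, angles in rad, forces in N, time in s.
With the tool pointing down it reaches from about 350 to 875 mm from the base axis. Payload 4.2 kg.
Tool frame: the origin (TCP) lies at the very end of the fingers, on their centre line; the grasp point (between the pads) lies 19 mm behind it; z points along the fingers, y is the direction in which the jaws open and shut (so a half turn about z gives the same grasp; the last joint's range is limited). The gripper opens to 85 mm and grips with 20 to 120 N. Pads are 22 mm wide; open, the fingers measure 114 mm over their backs; the gripper's body (76 mm by 85 mm) begins 54 mm behind the grasp point. The pads swing forward as they close: fully open they stand 13 mm farther back than shut.
Start: joints at [1.519, 0.385, 0.008, 0, -1.194, -0.259], TCP at [191.105, 595.044, 202.312] pointing down, gripper open.
Joint ranges: [-3.14, 3.14], [-1.21, 2.06], [-1.07, 1.41], [-3.16, 2.05], [-2.99, -0.16], [-3.1, 3.1]. Speed limits (rad/s): [2.79, 2.79, 3.14, 3.14, 3.14, 3.14].

INTERFACE

Orientations are given as a unit quaternion [x, y, z, w].
In Python, from bench import arm, optics, job gives the robot as it stands.
- The arm moves only by the tool send_rows, never from a script. Its argument "steps" is a list that holds one entry, the list of rows, each a list of 5 numbers: the shift along the tool's x, y, z in cm, then the turn about the tool's z in rad, then the opening, from 0 (shut) to 1 (fully open). A call has 1 to 10 rows; each row shifts and turns the pose as measured when the row begins, along the tool's axes as they then stand; what a row does not reach is not made up. A row lasts 1/12 s, in which the tool goes at most 41.7 mm and 7.16 degrees, less where a joint would pass 70% of its speed; a pose out of reach is approached as far as the arm can. A call with a gripper value outside its range is refused whole. The fingers move at their own pace and stop on an object; the grip force is fixed at half the most. Time passes only in rows, so rows that do not move let the fingers close. It gives the time, the measured TCP pose, the force and the opening at its end, in the units of the state.
- arm.read_state(): the state, without advancing time (a new reading comes with each control period).
- optics.get_image(name): name is "scene" or "side" or "wrist"; returns (picture, depth): 400x640x3 uint8, blue, green, red; 400x640 float32, mm along the optical axis (not along the pixel's ray), 0 where there is no reading.
- optics.get_calibration(name): a dict with "K" (3x3 intrinsics, pixels), "rvec" (rotation vector, rad) and "tvec" (3), from world to camera coordinates, as OpenCV has them; the wrist camera has in their place "hand_eye" (4x4, takes a point from camera to tool coordinates, whose origin is the TCP and whose axes are the flange's). Camera axes: x right, y down, z forward; pixel columns grow to the right and rows downward; lengths in mm; the calibration is good to about 2 mm. A picture is of the moment at which its call begins: read the wrist's pose just before it. get_calibration takes no time and is no camera call.
- job.job_done(): hands the job in, once; it reports no verdict.
The state is a dict: "clock": time; "joints": joint angles; "joint_vel": joint speeds; "joint_efforts": joint torques, N m; "position": TCP position; "ee_rot": TCP orientation; "contact_force": force on the tool from outside, world axes, zero at the start; "wrist_torque": the same for the moment, N m; "gripper_width": finger opening in mm.
Only numpy, scipy, OpenCV 4.12 (cv2) and the standard library are available. Lean on these libraries where they do the work, as an engineer would, in place of code of your own. Each camera call takes 0.05 s, during which the arm holds its last target. There are 200 camera calls.

## Working session

There is one attempt and no reset: what is moved stays moved. The work goes in short steps, Python scripts to look and compute and a tool call to move; the robot and the scene stay as the last step left them, time stands still between calls to the robot, and variables do not carry over. Pictures are saved under pics/ and viewed, about 8 in all and at most 12, crops included, and the job is handed in when it is done.

Besides the shell and the picture viewer there is one more tool, called after "Call:" as a command line: name --argument value ..., lists and objects as JSON in quotes. send_rows: Moves the arm, as the interface text tells. Its arguments: {"type":"object","properties":{"steps":{"type":"array","items":{"type":"array","items":{"type":"array","items":{"type":"number"}}}}},"required":["steps"]}

```bash
mkdir -p pics
cat > h.py <<'E'
import numpy as np, cv2
from scipy.spatial.transform import Rotation as R
from bench import arm, optics, job
def cam(n,st=None):
    c=optics.get_calibration(n);K=np.array(c["K"],float)
    if n=="wrist":
        T=np.eye(4);T[:3,:3]=R.from_quat(st["ee_rot"]).as_matrix();T[:3,3]=st["position"]
        return K,T@np.array(c["hand_eye"],float)
    Rm=cv2.Rodrigues(np.array(c["rvec"],float))[0];t=np.array(c["tvec"],float).ravel()
    M=np.eye(4);M[:3,:3]=Rm.T;M[:3,3]=-Rm.T@t
    return K,M
def shot(n):
    st=arm.read_state();im,d=optics.get_image(n);K,M=cam(n,st);return im,d,K,M
def cloud(d,K,M):
    v,u=np.mgrid[:d.shape[0],:d.shape[1]]
    P=np.stack([(u-K[0,2])/K[0,0]*d,(v-K[1,2])/K[1,1]*d,d],-1)@M[:3,:3].T+M[:3,3]
    P[d<=0]=np.nan;return P
def planepx(u,v,z,K,M):
    r=M[:3,:3]@np.array([(u-K[0,2])/K[0,0],(v-K[1,2])/K[1,1],1]);return M[:3,3]+r*(z-M[2,3])/r[2]
E
python3 - <<'E'
from h import *
s=arm.read_state();print({k:np.round(v,3) for k,v in s.items()})
for n in("scene","side","wrist"):
    im,d,K,M=shot(n);np.savez(f"{n}0.npz",im=im,d=d,K=K,M=M);cv2.imwrite(f"pics/{n}0.png",im);print(n,K[0,0],M.round(2))
E
```

```text
{'clock': np.float64(0.0), 'joints': array([ 1.519,  0.386,  0.007, -0.   , -1.194, -0.259]), 'joint_vel': array([-0.   , -0.001, -0.001,  0.001, -0.   ,  0.   ]), 'joint_efforts': array([ 0.0000e+00, -3.9229e+01,  1.8840e+01,  4.1860e+00, -5.0000e-03,
        0.0000e+00]), 'position': array([190.929, 594.434, 201.22 ]), 'ee_rot': array([ 0.988, -0.155, -0.   ,  0.001]), 'contact_force': array([-0.91 ,  0.694, -0.236]), 'wrist_torque': array([ 0.018, -0.033,  0.047]), 'gripper_width': np.float64(85.14)}
scene 447.67513110652175 [[ 8.0000e-01 -2.6000e-01  5.4000e-01 -1.4919e+02]
 [-6.0000e-01 -3.8000e-01  7.0000e-01 -8.5002e+02]
 [ 2.0000e-02 -8.9000e-01 -4.6000e-01  6.5426e+02]
 [ 0.0000e+00  0.0000e+00  0.0000e+00  1.0000e+00]]
side 488.7102056845518 [[ 9.20000e-01 -2.20000e-01  3.30000e-01 -3.12000e+00]
 [-4.00000e-01 -5.50000e-01  7.30000e-01 -1.13608e+03]
 [ 2.00000e-02 -8.00000e-01 -6.00000e-01  1.02074e+03]
 [ 0.00000e+00  0.00000e+00  0.00000e+00  1.00000e+00]]
wrist 341.4004257352708 [[-3.1000e-01 -9.1000e-01 -2.9000e-01  2.6489e+02]
 [-9.5000e-01  2.9000e-01  9.0000e-02  5.7157e+02]
 [ 0.0000e+00  3.0000e-01 -9.5000e-01  3.7350e+02]
 [ 0.0000e+00  0.0000e+00  0.0000e+00  1.0000e+00]]
```

View pics/scene0.png

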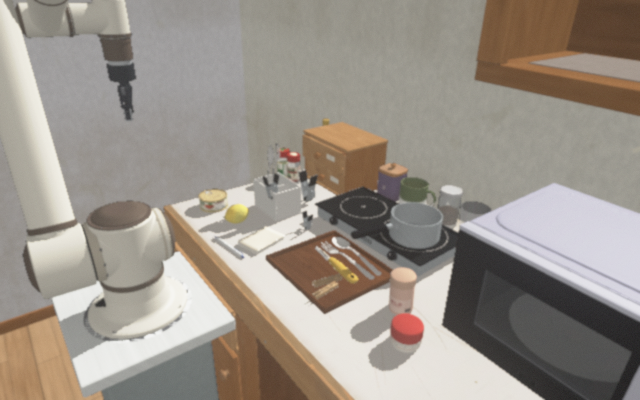

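View pics/side0.png

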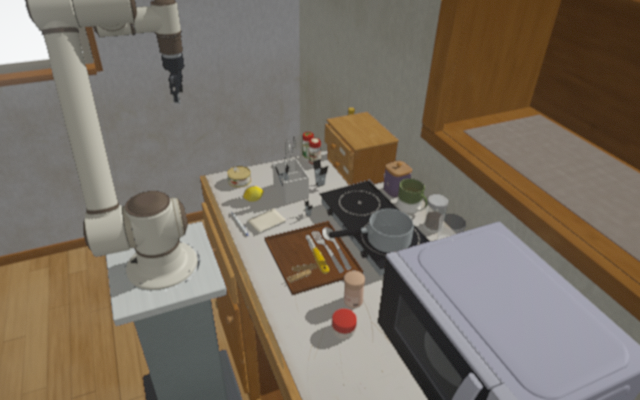

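Scene: the pan stands at about (415,222) on the right-hand ring. The other ring, with its cross, is at (363,207). The caddy is at (278,197), with clip candidates at about (268,183), (308,183) and (307,222). I'll measure these and take close crops.

Run:
```python
from h import *
c=[]
for n,(x,y,w,h) in (("scene",(240,140,100,100)),("side",(255,130,100,100))):
    D=np.load(n+"0.npz");im,d,K,M=[D[k] for k in("im","d","K","M")]
    P=cloud(d,K,M)
    c.append(cv2.resize(im[y:y+h,x:x+w],(400,400),interpolation=cv2.INTER_CUBIC))
    Q=P.reshape(-1,3)
    # pan: rim height band
    s=Q[(Q[:,2]>108)&(Q[:,2]<120)&(abs(Q[:,0]-690)<250)&(abs(Q[:,1])<350)]
    print(n,"rim band n",len(s),np.nanmin(s,0).round(),np.nanmax(s,0).round())
    for (u,v) in ({"scene":[(415,222),(363,207),(415,207),(415,240),(268,183),(308,183),(307,222),(360,233),(278,180),(258,195),(297,190)],"side":[(390,225),(359,203),(390,212),(390,240),(287,169),(322,172),(308,206),(340,232),(275,180),(306,180)]}[n]):
        print((u,v),P[v,u].round())
cv2.imwrite("pics/c1.png",np.hstack(c))
```

```text
scene rim band n 1180 [ 447. -305.  108.] [904. 349. 120.]
(415, 222) [ 694. -159.   53.]
(363, 207) [644.  -3.  46.]
(415, 207) [ 690. -156.   99.]
(415, 240) [ 603. -241.   70.]
(268, 183) [471. 243.  74.]
(308, 183) [600. 215.  51.]
(307, 222) [482.  51.  24.]
(360, 233) [ 477. -177.  102.]
(278, 180) [520. 266.  63.]
(258, 195) [435. 244.  43.]
(297, 190) [511. 144.  79.]
side rim band n 883 [ 448. -317.  108.] [906. 350. 120.]
(390, 225) [ 682. -147.   52.]
(359, 203) [650.   1.  43.]
(390, 212) [ 676. -146.  105.]
(390, 240) [ 614. -255.  100.]
(287, 169) [456. 164. 126.]
(322, 172) [591. 178.  73.]
(308, 206) [482.  42.  49.]
(340, 232) [ 495. -172.  103.]
(275, 180) [437. 242.  37.]
(306, 180) [515. 142.  81.]
```

View pics/c1.png

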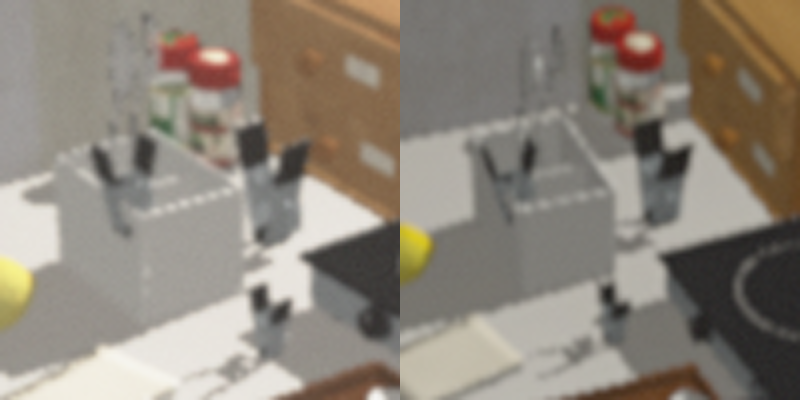

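The crop shows the clip on the caddy wall at about (125,185) in the left half, with handles 95–155. The larger lookalike stands right of the caddy at (270,185), and a small one is on the worktop at (268,320). The one on the caddy's front wall, matching the middle size, is my choice. Next I fit the poses.

Run:
```python
from h import *
from scipy.optimize import least_squares
for n,cr,(cx,cy) in (("scene",(240,160,200,100),(363,207)),("side",(255,150,200,110),(359,203))):
    D=np.load(n+"0.npz");im,d,K,M=[D[k] for k in("im","d","K","M")]
    P=cloud(d,K,M);Q=P.reshape(-1,3)
    s=Q[(Q[:,2]>75)&(Q[:,2]<122)&(abs(Q[:,0]-670)<120)&(Q[:,1]<-60)&(Q[:,1]>-300)]
    f=least_squares(lambda p:np.hypot(s[:,0]-p[0],s[:,1]-p[1])-65,[670,-180],loss='soft_l1',f_scale=2)
    c=f.x;print(n,"pan",c.round(1),len(s))
    r=np.hypot(*(Q[:,:2]-c).T);hd=Q[(Q[:,2]>100)&(Q[:,2]<112)&(r>95)&(r<195)&(Q[:,0]<c[0]-60)&(abs(Q[:,1]-c[1])<120)]
    m=np.median(hd,0);print("handle",len(hd),hd.min(0).round(),hd.max(0).round(),m.round(1),"ang",np.degrees(np.arctan2(c[1]-m[1],c[0]-m[0])).round(1))
    # ring: bright px on glass
    g=im.mean(2);w=P[...,2]
    gl=np.abs(w-48)<10
    X=np.array([planepx(u,v,48,K,M) for v in range(400) for u in range(640) if gl[v,u] and g[v,u]>75 and abs(u-cx)<40 and abs(v-cy)<25])
    rr=np.hypot(X[:,0]-647,X[:,1]);X=X[(rr>50)&(rr<85)]
    f=least_squares(lambda p:np.hypot(X[:,0]-p[0],X[:,1]-p[1])-68,[647,0],loss='soft_l1',f_scale=2);print("ring",len(X),f.x.round(1),f.cost)
    q=P[gl&(g<60)];q=q[(abs(q[:,0]-650)<160)&(abs(q[:,1]+90)<260)]
    print("glass z",np.median(q[:,2]).round(1),cv2.minAreaRect(q[:,:2].astype(np.float32)), planepx(cx,cy,48,K,M).round(1))
    # caddy rim
    k=Q[(Q[:,2]>84)&(Q[:,2]<94)&(Q[:,0]>400)&(Q[:,0]<560)&(Q[:,1]>110)&(Q[:,1]<320)]
    print("caddy",len(k),cv2.minAreaRect(k[:,:2].astype(np.float32)),np.percentile(k,[2,98],0).round())
    k=Q[(Q[:,2]>98)&(Q[:,2]<145)&(Q[:,0]>400)&(Q[:,0]<490)&(Q[:,1]>110)&(Q[:,1]<220)]
    print("clip",len(k),np.median(k,0).round(1),k.min(0).round(),k.max(0).round())
```

```text
scene pan [ 644.4 -198. ] 1367
handle 181 [ 457. -192.  100.] [ 550. -160.  107.] [ 502.6 -177.2  103.9] ang -8.3
ring 214 [644.9  -1.7] 775.207332052825
glass z 47.0 ((647.5676879882812, -99.98246765136719), (199.35755920410156, 389.9875793457031), 2.42026948928833) [641.1  -5.3  48. ]
caddy 201 ((476.1575622558594, 208.9805450439453), (133.5317840576172, 101.17593383789062), 87.57711791992188) [[425. 143.  84.]
 [524. 274.  93.]]
clip 149 [441.1 164.9 115.3] [414. 155.  98.] [459. 182. 139.]
side pan [ 646.7 -199.8] 966
handle 151 [ 459. -196.  100.] [ 552. -161.  109.] [ 507.7 -178.4  103.6] ang -8.8
ring 93 [649.4  -1.2] 282.6866531259176
glass z 46.6 ((663.0286254882812, -82.13557434082031), (283.1660461425781, 387.75067138671875), 11.757828712463379) [646.4  -4.   48. ]
caddy 129 ((477.2362365722656, 206.76126098632812), (137.9160614013672, 98.56486511230469), 88.64273834228516) [[428. 139.  84.]
 [526. 274.  93.]]
clip 88 [442.9 163.6 113.5] [417. 155.  99.] [459. 181. 139.]
```

Both views agree. The pan is at (645.5,-199) with its handle grip near (505,-178), at yaw about -8.5°. The small ring is at about (647,-2). I'll move to above the handle.

Call:
send_rows --steps '[[[0, 0, -2.5, -0.082, 1], [0, 0, -2, -0.082, 1], [1.94, 3.26, 0, 0, 1], [1.94, 3.26, 0, 0, 1], [1.94, 3.26, 0, 0, 1], [1.94, 3.26, 0, 0, 1], [1.94, 3.26, 0, 0, 1], [1.94, 3.26, 0, 0, 1], [1.94, 3.26, 0, 0, 1], [1.94, 3.26, 0, 0, 1]]]'

```text
clock: 0.98
position: [309.3, 307.5, 243.5]
ee_rot: [0.998, -0.064, -0.001, 0.006]
contact_force: [1.8, -0.5, -0.5]
gripper_width: 85.4
```

Call:
send_rows --steps '[[[1.94, 3.26, 0, 0, 1], [1.94, 3.26, 0, 0, 1], [1.94, 3.26, 0, 0, 1], [1.94, 3.26, 0, 0, 1], [1.94, 3.26, 0, 0, 1], [1.94, 3.26, 0, 0, 1], [1.94, 3.26, 0, 0, 1], [1.94, 3.26, 0, 0, 1], [1.94, 3.26, 0, 0, 1], [1.94, 3.26, 0, 0, 1]]]'

```text
clock: 1.82
position: [461.2, -60.3, 247.6]
ee_rot: [0.998, -0.062, 0.001, 0.004]
contact_force: [1.1, 1.0, 0.9]
gripper_width: 85.2
```

Call:
send_rows --steps '[[[1.4, 2.9, 0, 0, 1], [1.4, 2.9, 1, 0, 1], [1.4, 2.9, 1, 0, 1], [1.2, 2.4, 1, 0, 1], [0.5, 0, 0, 0, 1]]]'

```text
clock: 2.23
position: [507.7, -190.1, 216.5]
ee_rot: [0.998, -0.066, 0.001, 0.004]
contact_force: [0.2, 0.1, -0.7]
gripper_width: 85.3
```

Run:
```python
from h import *
from scipy.optimize import least_squares
st=arm.read_state();print(st["position"],st["ee_rot"])
im,d,K,M=shot("wrist");np.savez("w1.npz",im=im,d=d,K=K,M=M);cv2.imwrite("pics/w1.png",im)
P=cloud(d,K,M);Q=P.reshape(-1,3)
s=Q[(Q[:,2]>75)&(Q[:,2]<122)&(abs(Q[:,0]-650)<80)&(abs(Q[:,1]+199)<90)]
if len(s)>50:
    f=least_squares(lambda p:np.hypot(s[:,0]-p[0],s[:,1]-p[1])-65,[645,-199],loss='soft_l1',f_scale=2);print(len(s),f.x)
hd=Q[(Q[:,2]>98)&(Q[:,2]<112)&(Q[:,0]>450)&(Q[:,0]<550)&(abs(Q[:,1]+178)<40)]
print(len(hd),hd.mean(0),cv2.minAreaRect(hd[:,:2].astype(np.float32)))
```

```text
[ 507.73873938 -190.11608179  216.46662869] [ 9.97824720e-01 -6.58224840e-02  6.52254713e-04  3.57806145e-03]
2749 [ 650.05655511 -197.15260098]
2236 [ 508.58605565 -172.76259149  105.43160405] ((507.03271484375, -172.14767456054688), (20.083877563476562, 90.42693328857422), 80.37419891357422)
```

View pics/w1.png

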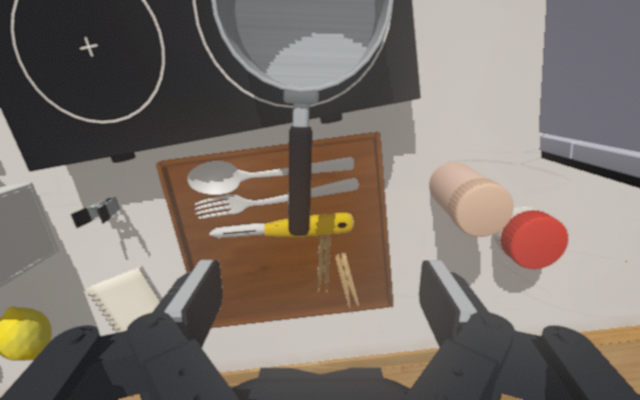

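The wrist view shows the handle at (300,180), the small ring's cross at (89,46), and the small decoy clip at (95,212). I'll descend onto the handle.

Call:
send_rows --steps '[[[-0.3, -1.75, 2, 0.036, 1], [0, 0, 3.3, 0, 1], [0, 0, 3.3, 0, 1], [0, 0, 2.5, 0, 1], [0, 0, 1.5, 0, 1], [0, 0, 0.5, 0, 1]]]'

```text
clock: 2.78
position: [511.9, -169.4, 86.2]
ee_rot: [0.996, -0.083, 0.007, 0.004]
contact_force: [0.1, -0.1, 1.8]
gripper_width: 85.5
```

Run:
```python
from h import *
D=np.load("w1.npz");K,M=D["K"],D["M"];print(planepx(89,46,48,K,M), cloud(D["d"],K,M)[46,89])
P=cloud(D["d"],K,M);Q=P[185:240,65:125].reshape(-1,3);q=Q[Q[:,2]>15];print("decoy",q.min(0),q.max(0))
```

```text
[649.6163221   3.251134   48.       ] [649.28053101   2.21026872  49.75785529]
decoy [479.78531582  42.13725329  15.54322448] [497.75788951  75.60618297  53.18422868]
```

Call:
send_rows --steps '[[[0, -0.2, 0.3, 0, 0.5], [0, 0, 0, 0, 0], [0, 0, 0, 0, 0], [0, 0, 0, 0, 0], [0, 0, 0, 0, 0], [0, 0, 0, 0, 0]]]'

```text
clock: 3.28
position: [515.0, -165.2, 87.4]
ee_rot: [0.997, -0.081, 0.01, 0.004]
contact_force: [-0.5, -0.2, -1.0]
gripper_width: 12.2
```

Call:
send_rows --steps '[[[0, 0, 0, 0, 0], [0, 0, 0, 0, 0]]]'

```text
clock: 3.45
position: [515.8, -165.3, 88.8]
ee_rot: [0.997, -0.082, 0.012, 0.004]
contact_force: [0.5, -0.3, -0.0]
gripper_width: 0.1
```

Run:
```python
from h import *
st=arm.read_state();print(st["position"],st["ee_rot"],st["gripper_width"])
im,d,K,M=shot("wrist");np.savez("w2.npz",im=im,d=d,K=K,M=M);cv2.imwrite("pics/w2.png",im)
```

```text
[ 515.790605   -165.32551813   88.7584023 ] [ 0.99659365 -0.08152021  0.01188765  0.00377414] 0.09542864685612994
```

View pics/w2.png

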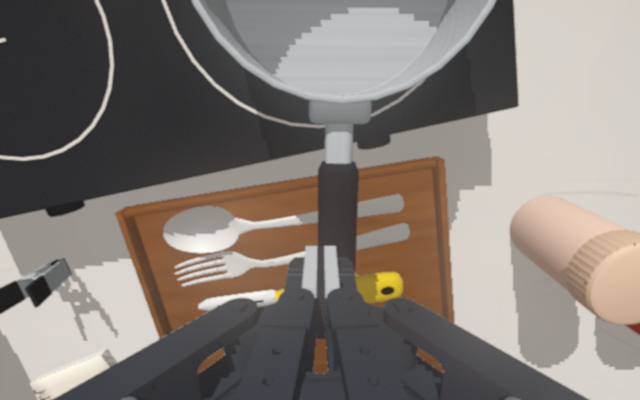

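Run:
```python
from h import *
D=np.load("w2.npz");P=cloud(D["d"],D["K"],D["M"])
for v in (180,220,240,250,260,270,285,300):
  print(v,[tuple(P[v,u].round().tolist()) for u in (300,312,322,332,342,352)])
Q=P.reshape(-1,3);hd=Q[(Q[:,2]>98)&(Q[:,2]<112)&(Q[:,0]>530)&(Q[:,0]<560)&(abs(Q[:,1]+178)<40)];print(hd.mean(0),hd.min(0),hd.max(0))
im=D["im"];cv2.imwrite("pics/c2.png",cv2.resize(im[150:350,240:440],(600,600),interpolation=cv2.INTER_CUBIC))
```

```text
180 [(532.0, -152.0, 10.0), (532.0, -162.0, 17.0), (551.0, -172.0, 105.0), (551.0, -176.0, 106.0), (550.0, -181.0, 106.0), (549.0, -186.0, 105.0)]
220 [(503.0, -148.0, 19.0), (501.0, -157.0, 18.0), (531.0, -168.0, 105.0), (531.0, -173.0, 106.0), (530.0, -178.0, 106.0), (529.0, -183.0, 106.0)]
240 [(481.0, -143.0, 5.0), (479.0, -153.0, 5.0), (521.0, -167.0, 105.0), (521.0, -172.0, 106.0), (520.0, -176.0, 107.0), (nan, nan, nan)]
250 [(472.0, -141.0, 5.0), (526.0, -163.0, 127.0), (526.0, -167.0, 127.0), (525.0, -171.0, 126.0), (514.0, -176.0, 106.0), (513.0, -181.0, 104.0)]
260 [(523.0, -157.0, 128.0), (526.0, -163.0, 135.0), (525.0, -167.0, 135.0), (525.0, -171.0, 136.0), (520.0, -175.0, 128.0), (507.0, -180.0, 104.0)]
270 [(523.0, -157.0, 137.0), (526.0, -163.0, 145.0), (525.0, -167.0, 144.0), (524.0, -171.0, 143.0), (520.0, -174.0, 137.0), (519.0, -178.0, 137.0)]
285 [(522.0, -158.0, 148.0), (525.0, -163.0, 154.0), (525.0, -167.0, 154.0), (524.0, -170.0, 153.0), (520.0, -174.0, 148.0), (520.0, -177.0, 149.0)]
300 [(527.0, -160.0, 165.0), (526.0, -163.0, 165.0), (520.0, -166.0, 156.0), (524.0, -170.0, 164.0), (525.0, -173.0, 166.0), (525.0, -176.0, 166.0)]
[ 545.08307167 -178.03104029  105.28357998] [ 530.01511044 -189.41145132   98.05499066] [ 559.96564213 -166.16673574  108.75278061]
```

View pics/c2.png

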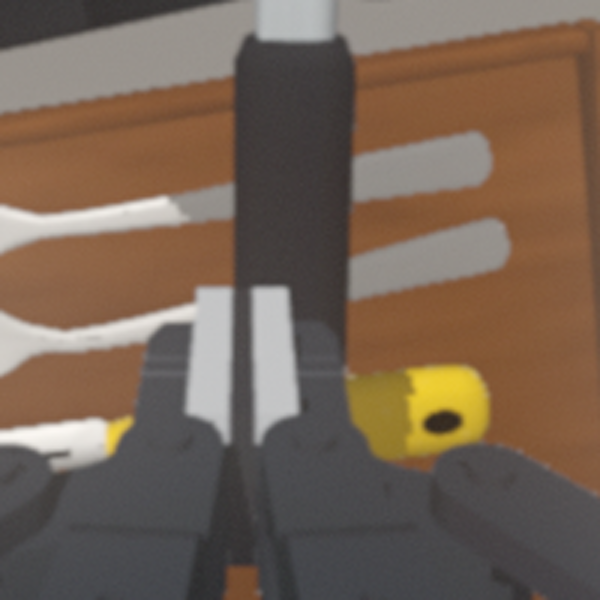

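Run:
```python
from h import *
for n in("scene","side"):
    D=np.load(n+"0.npz");P=cloud(D["d"],D["K"],D["M"]).reshape(-1,3)
    q=P[(abs(P[:,0]-191)<70)&(abs(P[:,1]-594)<90)&(P[:,2]>160)&(P[:,2]<330)]
    o=np.argsort(q[:,2]);print(n,len(q),q[o[:6]].round(),)
    im,d,K,M=shot(n);P=cloud(d,K,M).reshape(-1,3)
    q=P[(abs(P[:,0]-516)<40)&(abs(P[:,1]+165)<25)&(P[:,2]>60)&(P[:,2]<170)]
    for z in range(70,170,10):
        s=q[(q[:,2]>=z)&(q[:,2]<z+10)]
        if len(s):print(z,len(s),s.min(0).round(),s.max(0).round())
D=np.load("w1.npz");P=cloud(D["d"],D["K"],D["M"])
for u,v in((440,265),(210,265),(435,270),(445,300)):print(P[v,u])
```

```text
scene 323 [[208. 630. 244.]
 [178. 546. 244.]
 [180. 543. 244.]
 [173. 547. 245.]
 [170. 548. 245.]
 [175. 544. 245.]]
90 69 [ 477. -190.   91.] [ 553. -177.  100.]
100 141 [ 476. -189.  100.] [ 555. -162.  108.]
110 8 [ 503. -174.  116.] [ 519. -167.  120.]
120 33 [ 498. -182.  120.] [ 517. -159.  130.]
130 37 [ 501. -181.  130.] [ 516. -157.  140.]
140 44 [ 500. -182.  140.] [ 516. -151.  150.]
150 22 [ 499. -179.  151.] [ 506. -157.  159.]
160 48 [ 494. -189.  160.] [ 524. -142.  170.]
side 254 [[182. 550. 241.]
 [212. 633. 243.]
 [209. 634. 244.]
 [202. 636. 244.]
 [171. 545. 245.]
 [203. 641. 246.]]
80 1 [ 553. -189.   90.] [ 553. -189.   90.]
90 44 [ 476. -190.   91.] [ 556. -177.  100.]
100 120 [ 476. -190.  100.] [ 553. -163.  109.]
110 4 [ 504. -177.  114.] [ 514. -170.  119.]
120 20 [ 502. -181.  120.] [ 524. -163.  130.]
130 19 [ 501. -185.  131.] [ 524. -162.  140.]
140 24 [ 502. -184.  140.] [ 523. -160.  150.]
150 5 [ 501. -175.  151.] [ 505. -159.  156.]
160 16 [ 500. -180.  161.] [ 512. -144.  169.]
[ 512.022571   -238.04639267  267.49597674]
[ 524.46186358 -147.47041902  267.54019997]
[ 512.29963421 -234.86075254  271.17318099]
[ 510.21561217 -232.86258199  287.57499194]
```

Both outer cameras and the wrist camera agree that the fingertips really end about 30 mm above the reported TCP. They shut above the handle without touching it. I'll add that offset from here on: open, shift, go lower and grip again.

Call:
send_rows --steps '[[[0, 0.4, 0, 0, 1], [0, 0.4, 0, 0, 1], [0, 0, 0, 0, 1], [0, 0, 0, 0, 1], [0, 0, 0, 0, 1], [0, 0, 0, 0, 1], [0, 0, 1.5, 0, 1], [0, 0, 1.5, 0, 1], [0, 0, 0.8, 0, 1], [0, 0, 0.2, 0, 1]]]'

```text
clock: 4.43
position: [516.2, -175.0, 48.1]
ee_rot: [0.997, -0.082, 0.013, 0.004]
contact_force: [0.5, 0.1, 0.9]
gripper_width: 85.3
```

Call:
send_rows --steps '[[[0, 0, 0, 0, 0], [0, 0, 0, 0, 0], [0, 0, 0, 0, 0], [0, 0, 0, 0, 0], [0, 0, 0, 0, 0], [0, 0, 0, 0, 0], [0, 0, 0, 0, 0]]]'

```text
clock: 5.02
position: [517.2, -174.9, 49.8]
ee_rot: [0.997, -0.081, 0.014, 0.004]
contact_force: [0.9, 0.5, -2.5]
gripper_width: 19.0
```

Call:
send_rows --steps '[[[-0.1, -0.6, 0.05, 0, 0], [-0.22, -1.4, 0.04, 0, 0], [-0.22, -1.4, 0.04, 0, 0], [-0.22, -1.4, 0.04, 0, 0], [-0.22, -1.4, 0.04, 0, 0], [-0.22, -1.4, 0.04, 0, 0], [-0.22, -1.4, 0.04, 0, 0], [-0.22, -1.4, 0.04, 0, 0], [-0.22, -1.4, 0.04, 0, 0], [-0.22, -1.4, 0.04, 0, 0]]]'

```text
clock: 5.85
position: [521.0, -44.9, 49.1]
ee_rot: [0.995, -0.094, 0.017, 0.008]
contact_force: [0.2, -5.7, 2.1]
gripper_width: 19.2
```

Call:
send_rows --steps '[[[-0.33, -1.4, 0.02, 0, 0], [-0.33, -1.4, 0.02, 0, 0], [-0.33, -1.4, 0.02, 0, 0], [-0.3, -1.2, 0.02, 0, 0], [-0.2, -0.7, 0.02, 0, 0], [0, -0.1, 0.02, 0, 0], [0, 0, 0.02, 0, 0], [0, 0, 0.02, 0, 0]]]'

```text
clock: 6.52
position: [517.7, 19.9, 49.0]
ee_rot: [0.995, -0.098, 0.018, 0.01]
contact_force: [-0.7, -3.7, 1.7]
gripper_width: 19.1
```

```bash
cat > pan.py <<'E'
from h import *
from scipy.optimize import least_squares
st=arm.read_state();print(st["position"],st["ee_rot"],st["contact_force"])
for n in("scene","side","wrist"):
    im,d,K,M=shot(n);np.savez("p_"+n,im=im,d=d,K=K,M=M);P=cloud(d,K,M);Q=P.reshape(-1,3)
    s=Q[(Q[:,2]>75)&(Q[:,2]<122)&(abs(Q[:,0]-650)<78)&(abs(Q[:,1])<100)]
    f=least_squares(lambda p:np.hypot(s[:,0]-p[0],s[:,1]-p[1])-65,[645,0],loss='soft_l1',f_scale=2)
    # ring arc visible, fixed radius
    g=im.mean(2);m=(abs(P[...,2]-48)<8)&(g>90)
    X=np.array([planepx(u,v,48,K,M) for v,u in np.argwhere(m)])
    rr=np.hypot(X[:,0]-647,X[:,1]);X=X[(rr>60)&(rr<76)]
    h=least_squares(lambda p:np.hypot(X[:,0]-p[0],X[:,1]-p[1])-68,[647,0],loss='soft_l1',f_scale=2) if len(X)>10 else None
    print(n,len(s),"pan",f.x.round(1),"ring",len(X),h and h.x.round(1),"rimz",np.nanpercentile(s[:,2],98).round(1))
E
python3 pan.py
```

```text
[517.65569576  19.88609492  49.01166476] [ 0.99494549 -0.09826364  0.01818966  0.00984195] [-0.67283457 -3.70620441  1.67156535]
scene 1083 pan [644.   -8.1] ring 96 [650.7   0.8] rimz 114.0
side 819 pan [646.5 -10.2] ring 31 [644.7  -3.3] rimz 114.8
wrist 11712 pan [649.9  -5.9] ring 2033 [650.7   3.5] rimz 115.9
```

Call:
send_rows --steps '[[[0, -0.3, 0.02, 0, 0], [-0.05, -0.4, 0.02, 0, 0], [0, -0.25, 0.02, 0, 0], [0, 0, 0.02, 0, 0], [0, 0, 0.02, 0, 0]]]'

```text
clock: 7.08
position: [517.9, 25.3, 48.9]
ee_rot: [0.995, -0.102, 0.017, 0.012]
contact_force: [-1.8, -2.2, 3.9]
gripper_width: 18.7
```

```bash
python3 pan.py
```

```text
[517.93523559  25.28353253  48.94755118] [ 0.99454674 -0.10226742  0.01678505  0.01167982] [-1.81751017 -2.24017092  3.89088374]
scene 1082 pan [644.4  -3.3] ring 85 [650.9   2.8] rimz 114.3
side 806 pan [646.5  -5.4] ring 61 [645.1  -2.5] rimz 114.9
wrist 11991 pan [650.   -1.1] ring 988 [652.    3.8] rimz 116.0
```

Call:
send_rows --steps '[[[0, -0.3, 0.01, 0, 0], [0, -0.25, 0.01, 0, 0], [0, 0, 0, 0, 0], [0, 0, 0, 0, 0], [0, 0, 0, 0, 1], [0, 0, 0, 0, 1], [0, 0, 0, 0, 1], [0, 0, 0, 0, 1], [0, 0, 0, 0, 1], [0, 0, 0, 0, 1]]]'

```text
clock: 8.07
position: [518.2, 31.1, 46.9]
ee_rot: [0.995, -0.102, 0.015, 0.013]
contact_force: [0.8, 0.2, 0.4]
gripper_width: 85.6
```

```bash
python3 pan.py;  python3 - <<'E'
from h import *
D=np.load("p_side.npz");a=cv2.resize(D["im"][100:280,230:470],(720,540));cv2.imwrite("pics/s2.png",a)
E
```

```text
[518.18757784  31.11832403  46.91284511] [ 0.99461988 -0.10168384  0.01533734  0.01250793] [0.8147371  0.17893511 0.38954104]
scene 1062 pan [644.8  -1.4] ring 95 [651.    2.6] rimz 113.5
side 791 pan [647.3  -3.6] ring 75 [645.  -1.] rimz 114.2
wrist 11546 pan [650.5   1.2] ring 1146 [655.8  -1.5] rimz 115.5
```

The pan sits within about 3–5 mm of the ring centre in every view, and it's released. Next I raise the arm and go to the clip.

Call:
send_rows --steps '[[[0, 0, -3, 0, 1], [0, 0, -4, 0, 1], [0, 0, -4, 0, 1], [0, 0, -4, 0, 1], [-1, -1, -2, 0, 1], [-2, 0, 0, 0, 1]]]'

```text
clock: 8.72
position: [486.5, 51.0, 221.1]
ee_rot: [0.994, -0.103, 0.012, 0.015]
contact_force: [-0.2, 0.5, -0.2]
gripper_width: 85.0
```

Run:
```python
from h import *
s=arm.read_state();print(s["joints"].round(3) if hasattr(s["joints"],"round") else s["joints"],R.from_quat(s["ee_rot"]).as_matrix().round(3))
D=np.load("p_wrist.npz");
for n in("scene","side"):
    D=np.load(f"p_{n}.npz");P=cloud(D["d"],D["K"],D["M"]).reshape(-1,3)
    k=P[(P[:,2]>98)&(P[:,2]<145)&(P[:,0]>400)&(P[:,0]<490)&(P[:,1]>110)&(P[:,1]<220)]
    print(n,len(k),k.mean(0),k.max(0)) if len(k) else 0
```

```text
[ 0.464  0.127 -0.312  0.042 -1.127  0.883] [[ 0.978 -0.206  0.021]
 [-0.205 -0.978 -0.031]
 [ 0.027  0.026 -0.999]]
scene 147 [436.6021973  166.72686464 116.70759985] [458.01000839 184.57665299 139.65577728]
side 88 [440.3300912  164.8296428  116.88469385] [460.73382816 181.83580456 137.95316357]
```

Call:
send_rows --steps '[[[0, 0, 0, 0.12, 1], [0, 0, 0, 0.125, 1], [0, 0, 0, 0.125, 1], [0, 0, 0, 0.125, 1], [0, 0, 0, 0.125, 1], [0, 0, 0, 0.125, 1], [0, 0, 0, 0.125, 1], [0, 0, 0, 0.125, 1], [0, 0, 0, 0.125, 1], [0, 0, 0, 0.125, 1]]]'

```text
clock: 9.55
position: [483.2, 52.1, 226.1]
ee_rot: [0.746, -0.666, 0.019, -0.0]
contact_force: [0.3, 0.5, -0.2]
gripper_width: 85.6
```

Call:
send_rows --steps '[[[-1, 1, 0, 0.12, 1], [-2, 1, 0, 0.05, 1], [-2, 1, 0, 0, 1], [-2, 1, 0, 0, 1], [-0.5, 0.5, 0, 0, 1], [0, 0, 0, 0, 1]]]'

```text
clock: 10.05
position: [438.5, 129.0, 222.5]
ee_rot: [-0.681, 0.732, -0.019, 0.002]
contact_force: [-0.3, 0.5, -0.4]
gripper_width: 85.2
```

Run:
```python
from h import *
st=arm.read_state();print(st["position"],R.from_quat(st["ee_rot"]).as_matrix().round(3))
im,d,K,M=shot("wrist");np.savez("w3.npz",im=im,d=d,K=K,M=M);cv2.imwrite("pics/w3.png",im)
P=cloud(d,K,M);Q=P.reshape(-1,3)
k=Q[(Q[:,2]>98)&(Q[:,2]<145)&(Q[:,0]>400)&(Q[:,0]<490)&(Q[:,1]>110)&(Q[:,1]<200)]
for z in range(98,145,6):
    q=k[(k[:,2]>=z)&(k[:,2]<z+6)]
    if len(q):print(z,len(q),q.min(0).round(),q.max(0).round(),q.mean(0).round(1))
```

```text
[438.46456152 129.01417246 222.49174193] [[-0.073 -0.997  0.029]
 [-0.997  0.073 -0.025]
 [ 0.022 -0.031 -0.999]]
98 142 [426. 159.  98.] [462. 181. 104.] [440.7 169.5 101.4]
104 383 [425. 159. 104.] [453. 184. 110.] [438.9 170.5 107.6]
110 48 [422. 159. 110.] [453. 181. 116.] [440.4 168.6 112.3]
116 113 [422. 159. 116.] [456. 182. 122.] [439.6 168.6 118.9]
122 115 [419. 159. 122.] [457. 181. 128.] [439.8 167.9 125.1]
128 117 [419. 159. 128.] [459. 182. 134.] [440.6 168.7 131. ]
134 331 [417. 159. 134.] [460. 183. 140.] [438.6 170.2 137.9]
140 7 [418. 160. 140.] [458. 175. 140.] [435.4 166.1 140.1]
```

View pics/w3.png

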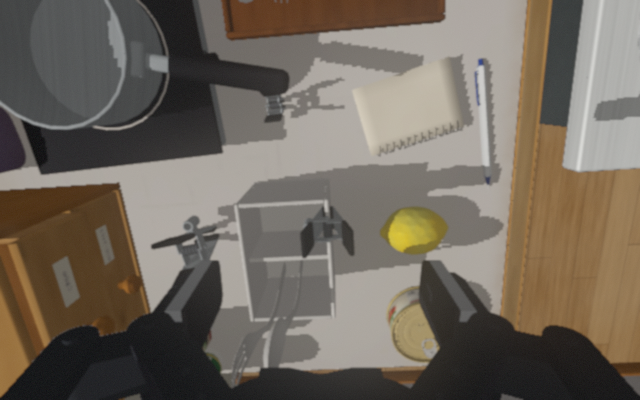

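The wrist view shows the clip at (328,230) straddling the caddy's front wall. The spoon and fork are at about (240–300, 270–370). I'll check clearance and yaw once, then descend.

Run:
```python
from h import *
D=np.load("w3.npz");P=cloud(D["d"],D["K"],D["M"]);Q=P.reshape(-1,3)
a=P[:,:330].reshape(-1,3);a=a[(a[:,0]>430)&(a[:,0]<530)&(a[:,1]>150)&(a[:,1]<300)]
for z in range(95,210,15):
    q=a[(a[:,2]>z)&(a[:,2]<z+15)&((a[:,1]>190)|(a[:,0]>470))]
    if len(q):print(z,len(q),q.min(0).round(),q.max(0).round())
w=Q[(Q[:,2]>84)&(Q[:,2]<94)&(abs(Q[:,0]-438)<12)&(Q[:,1]>188)&(Q[:,1]<270)]
print("wall",np.polyfit(w[:,1],w[:,0],1),w.mean(0))
for lo,hi in((410,432),(446,470)):
    q=Q[(Q[:,2]>134)&(Q[:,2]<141)&(Q[:,0]>lo)&(Q[:,0]<hi)&(abs(Q[:,1]-170)<20)];print(q.mean(0),cv2.minAreaRect(q[:,:2].astype(np.float32)))
for n in("scene","side"):
    D=np.load(f"{n}0.npz");P=cloud(D["d"],D["K"],D["M"]).reshape(-1,3)
    q=P[(P[:,2]>150)&(P[:,2]<215)&(abs(P[:,0]-480)<60)&(abs(P[:,1]-210)<80)];print(n,len(q),q.min(0).round(),q.max(0).round())
```

```text
95 71 [472. 243.  95.] [498. 260. 110.]
110 91 [473. 243. 110.] [501. 260. 125.]
125 196 [475. 240. 125.] [508. 261. 140.]
140 578 [479. 230. 140.] [514. 268. 155.]
155 464 [484. 227. 155.] [516. 268. 170.]
170 283 [485. 228. 170.] [516. 267. 185.]
185 125 [486. 232. 185.] [516. 264. 199.]
wall [8.29716994e-03 4.36861325e+02] [438.76038269 228.88017191  89.98201942]
[419.2321554  170.37371911 138.00105835] ((419.1437683105469, 171.12379455566406), (23.220125198364258, 5.0429229736328125), 89.84111022949219)
[457.53696243 169.9343206  137.90974627] ((457.56463623046875, 170.71603393554688), (23.096391677856445, 5.241621971130371), 89.70396423339844)
scene 116 [480. 225. 150.] [516. 268. 195.]
side 69 [483. 227. 150.] [518. 270. 191.]
```

Call:
send_rows --steps '[[[-1, -0.1, 0, -0.073, 1], [-1.5, -0.15, 0, 0, 1], [-1.4, -0.14, 1, 0, 1], [0, 0, 3, 0, 1], [0, 0, 3, 0, 1], [0, 0, 2.5, 0, 1], [0, 0, 0.5, 0, 1]]]'

```text
clock: 10.68
position: [451.3, 168.9, 119.2]
ee_rot: [-0.704, 0.71, -0.02, 0.006]
contact_force: [-0.9, -1.2, -0.2]
gripper_width: 85.2
```

Run:
```python
from h import *
st=arm.read_state();print(st["position"],R.from_quat(st["ee_rot"]).as_matrix().round(3))
im,d,K,M=shot("wrist");np.savez("w4.npz",im=im,d=d,K=K,M=M);cv2.imwrite("pics/w4.png",im)
Q=cloud(d,K,M).reshape(-1,3)
for lo,hi in((410,432),(446,470)):
    q=Q[(Q[:,2]>134)&(Q[:,2]<141)&(Q[:,0]>lo)&(Q[:,0]<hi)&(abs(Q[:,1]-170)<20)];print(q.mean(0) if len(q) else 0)
# finger points
q=Q[(Q[:,2]>142)&(Q[:,2]<185)&(abs(Q[:,1]-170)<40)]
for z in range(142,186,6):
    s=q[(q[:,2]>z)&(q[:,2]<z+6)];a=s[s[:,0]<440];b=s[s[:,0]>440]
    if len(a) and len(b):print(z,a[:,0].max().round(),b[:,0].min().round(),((a[:,0].max()+b[:,0].min())/2).round(1),a[:,1].min().round(),b[:,1].min().round())
```

```text
[451.28811165 168.92334041 119.15561029] [[-0.009 -0.999  0.037]
 [-1.     0.009 -0.019]
 [ 0.019 -0.037 -0.999]]
[419.47428967 170.23839338 137.85298033]
[457.56254988 169.8969394  137.97621206]
160 407.0 492.0 449.4 159.0 160.0
166 407.0 491.0 449.3 159.0 158.0
172 407.0 491.0 449.1 159.0 158.0
178 407.0 491.0 448.8 159.0 158.0
184 406.0 491.0 448.7 159.0 159.0
```

View pics/w4.png

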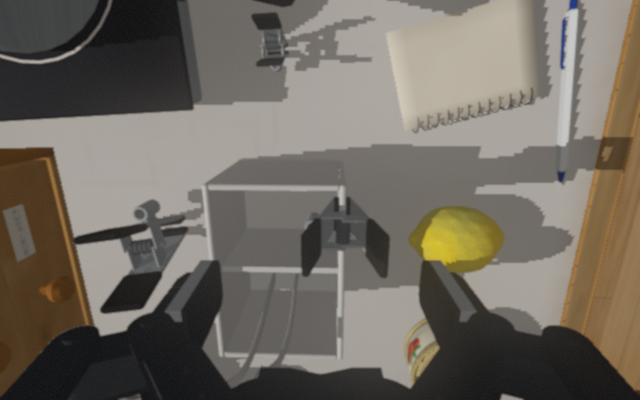

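The fingers' midline is 11 mm to +x of the clip, so I'll correct that while descending.

Call:
send_rows --steps '[[[0, 0.7, 0, 0, 1], [0, 0.45, 0.3, 0, 1], [0, 0, 1.5, 0, 1], [0, 0.05, 1.5, 0, 1], [0, 0, 0.8, 0, 1], [0, 0, 0, 0, 1]]]'

```text
clock: 11.23
position: [444.2, 172.2, 83.0]
ee_rot: [-0.703, 0.71, -0.021, 0.013]
contact_force: [-0.6, -1.3, 0.5]
gripper_width: 85.3
```

```bash
cat > clip.py <<'E'
from h import *
st=arm.read_state();print(st["position"],st["gripper_width"],R.from_quat(st["ee_rot"]).as_matrix().round(3).tolist())
im,d,K,M=shot("wrist");np.savez("w5.npz",im=im,d=d,K=K,M=M);cv2.imwrite("pics/w5.png",im)
Q=cloud(d,K,M).reshape(-1,3)
for lo,hi in((410,432),(446,470)):
    q=Q[(Q[:,2]>130)&(Q[:,2]<141)&(Q[:,0]>lo)&(Q[:,0]<hi)&(abs(Q[:,1]-170)<20)];print(q.mean(0) if len(q) else 0)
q=Q[(Q[:,2]>110)&(Q[:,2]<185)&(abs(Q[:,1]-170)<40)]
for z in range(112,186,8):
    s=q[(q[:,2]>z)&(q[:,2]<z+6)];a=s[s[:,0]<415];b=s[s[:,0]>465]
    if len(a) and len(b):print(z,a[:,0].max().round(),b[:,0].min().round(),((a[:,0].max()+b[:,0].min())/2).round(1),a[:,1].min().round(),b[:,1].min().round())
E
python3 clip.py
```

```text
[444.22646281 172.23420181  83.03261341] 85.29507522810506 [[-0.01, -0.999, 0.048], [-1.0, 0.01, -0.012], [0.011, -0.049, -0.999]]
[419.84690165 169.69071088 136.65811624]
[456.85992315 169.50091673 136.56106913]
128 400.0 484.0 441.7 162.0 161.0
136 399.0 483.0 441.2 162.0 161.0
144 399.0 483.0 441.1 162.0 161.0
152 398.0 483.0 440.5 162.0 161.0
160 398.0 482.0 440.1 161.0 161.0
168 401.0 481.0 441.2 160.0 159.0
176 407.0 476.0 441.4 157.0 159.0
184 409.0 471.0 440.2 156.0 156.0
```

Call:
send_rows --steps '[[[0.2, 0.3, 0.4, 0, 1], [0, 0.05, 0.1, 0, 0], [0, 0, 0, 0, 0], [0, 0, 0, 0, 0], [0, 0, 0, 0, 0], [0, 0, 0, 0, 0], [0, 0, 0, 0, 0], [0, 0, 0, 0, 0], [0, 0, 0, 0, 0]]]'

```text
clock: 12.03
position: [443.1, 172.1, 82.2]
ee_rot: [-0.703, 0.71, -0.022, 0.018]
contact_force: [0.2, 0.1, -0.4]
gripper_width: 26.2
```

```bash
python3 clip.py
```

```text
[443.06101115 172.06794577  82.24949264] 26.223422240243845 [[-0.01, -0.998, 0.056], [-1.0, 0.01, -0.006], [0.005, -0.056, -0.998]]
[424.71698439 167.54339672 135.57425468]
[454.56879976 167.41062464 135.67410802]
120 415.0 465.0 440.0 166.0 165.0
128 415.0 465.0 440.0 165.0 165.0
136 415.0 465.0 440.0 165.0 165.0
152 415.0 465.0 440.0 160.0 161.0
160 415.0 465.0 440.1 159.0 158.0
168 415.0 466.0 440.4 160.0 158.0
176 415.0 474.0 444.4 155.0 159.0
184 415.0 478.0 446.2 156.0 160.0
```

View pics/w5.png

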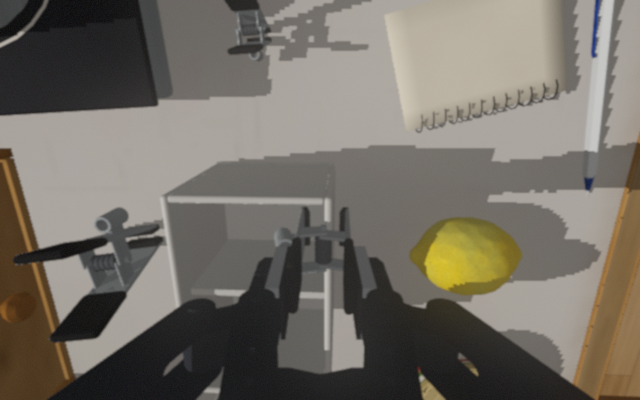

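The clip is gripped at 26 mm, with its sleeve (283,240) on the +x side as expected. I'll lift it slowly.

Call:
send_rows --steps '[[[0, 0, -0.5, 0, 0], [0, 0, -1, 0, 0], [0, 0, -1.5, 0, 0], [0, 0, -2, 0, 0], [0, 0, -2, 0, 0], [0, 0, -2, 0, 0], [0, 0, -1, 0, 0], [0, 0, 0, 0, 0], [0, 0, 0, 0, 0], [0, 0, 0, 0, 0]]]'

```text
clock: 12.92
position: [436.1, 171.7, 187.5]
ee_rot: [-0.703, 0.71, -0.021, 0.016]
contact_force: [0.1, -0.3, -0.1]
gripper_width: 26.7
```

```bash
cat > grip.py <<'E'
from h import *
st=arm.read_state();p=np.array(st["position"]);Rm=R.from_quat(st["ee_rot"]).as_matrix();print(p.round(1),st["gripper_width"],Rm.round(3).tolist(),st["contact_force"])
im,d,K,M=shot("wrist");np.savez("w6.npz",im=im,d=d,K=K,M=M);cv2.imwrite("pics/w6.png",im)
T=(cloud(d,K,M)-p)@Rm   # tool coords
np.save("w6t.npy",T)
q=T.reshape(-1,3);q=q[(abs(q[:,0])<25)&(abs(q[:,1])<40)&(q[:,2]<40)&(q[:,2]>-75)]
for z in range(-70,40,6):
    s=q[(q[:,2]>=z)&(q[:,2]<z+6)]
    if len(s):print(z,len(s),s.min(0).round(),s.max(0).round())
E
python3 grip.py
```

```text
[436.1 171.7 187.5] 26.691447152095577 [[-0.01, -0.999, 0.053], [-1.0, 0.01, -0.008], [0.007, -0.053, -0.999]] [ 0.05439315 -0.25256849 -0.10633303]
-70 1048 [-12. -29. -70.] [ 12.  25. -64.]
-64 629 [-11. -27. -64.] [ 11.  27. -58.]
-58 1613 [-11. -27. -58.] [ 13.  27. -52.]
-52 680 [ -9. -27. -52.] [ 13.  27. -46.]
-46 570 [ -9. -27. -46.] [ 13.  27. -40.]
-40 415 [ -9. -26. -40.] [ 13.  26. -34.]
-34 178 [-10. -19. -34.] [ 13.  20. -28.]
-28 150 [ -9. -12. -28.] [ 12.  14. -22.]
-22 1054 [-10. -21. -22.] [ 14.  15. -16.]
-16 369 [ -9. -23. -16.] [ 14.  15. -10.]
-10 165 [ -5. -24. -10.] [12. 15. -4.]
-4 143 [ -9. -25.  -4.] [12. 15.  2.]
2 49 [ -9. -11.   2.] [12. 16.  8.]
8 304 [-11. -11.   8.] [12. 16. 14.]
14 22 [ 10. -11.  14.] [12. 16. 18.]
```

The clip is lifted and open. In tool coordinates the pin is at about (1.5, 2.3, -21), the jaw tips are at z = 15, and the sleeve is on the -y side. I'll carry it to above the rim spot at φ≈208°, 40° from the pan handle.

Call:
send_rows --steps '[[[0, 0, 0, -0.1, 0], [0, 0, 0, -0.12, 0], [0, 0, 0, -0.12, 0], [0, 0, 0, -0.12, 0], [0.5, -0.1, 0, -0.04, 0], [1.5, -0.3, 0, 0, 0], [2.5, -0.5, 0, 0, 0], [2.5, -0.5, 0, 0, 0], [2.5, -0.5, 0, 0, 0], [2.5, -0.5, 0, 0, 0]]]'

```text
clock: 13.8
position: [510.7, 74.6, 180.0]
ee_rot: [0.866, -0.5, 0.019, 0.001]
contact_force: [-0.2, 0.3, -0.9]
gripper_width: 26.4
```

Call:
send_rows --steps '[[[2.5, -0.5, 0, 0, 0], [2.5, -0.5, 0, 0, 0], [2.5, -0.5, 0, 0, 0], [2, -0.5, 0, 0, 0], [1, -0.2, 0, 0, 0], [0, 0, 0, 0, 0], [0, 0, 0, 0, 0]]]'

```text
clock: 14.38
position: [583.2, -14.5, 173.1]
ee_rot: [0.864, -0.503, 0.012, 0.008]
contact_force: [-0.7, 0.5, -0.7]
gripper_width: 26.5
```

```bash
cat > rim.py <<'E'
from h import *
from scipy.optimize import least_squares
st=arm.read_state();p=np.array(st["position"]);Rm=R.from_quat(st["ee_rot"]).as_matrix();print(p.round(1),st["gripper_width"],Rm.round(3).tolist(),st["contact_force"])
im,d,K,M=shot("wrist");np.savez("w7.npz",im=im,d=d,K=K,M=M);cv2.imwrite("pics/w7.png",im)
P=cloud(d,K,M);T=(P-p)@Rm;Q=P.reshape(-1,3);t=T.reshape(-1,3)
far=~((abs(t[:,0])<40)&(abs(t[:,1])<60)&(t[:,2]<25))
s=Q[far&(Q[:,2]>105)&(Q[:,2]<122)&(abs(Q[:,0]-650)<85)&(abs(Q[:,1])<85)]
f=least_squares(lambda c:np.hypot(s[:,0]-c[0],s[:,1]-c[1])-63.5,[650,1],loss='soft_l1',f_scale=2);C=f.x
print("pan",len(s),C.round(1),"rim z",np.median(s[:,2]).round(1))
for nm,o in(("pin",(1.5,2.3,-21)),("jaw_s",(1.5,-7.7,15)),("jaw_p",(1.5,12.3,15))):
    w=p+Rm@np.array(o);print(nm,w.round(1),"r",np.hypot(*(w[:2]-C)).round(1),"phi",np.degrees(np.arctan2(*(w[:2]-C)[::-1])).round(1))
print("sleeve dir",np.degrees(np.arctan2(-Rm[1,1],-Rm[0,1])).round(1))
E
python3 rim.py
```

```text
[583.2 -14.5 173.1] 26.491914811108902 [[0.493, -0.87, 0.013], [-0.869, -0.494, -0.026], [0.029, 0.002, -1.0]] [-0.73248398  0.46786177 -0.70706088]
pan 3891 [ 6.479e+02 -3.000e-01] rim z 113.7
pin [581.7 -16.4 194.1] r 68.2 phi -166.3
jaw_s [590.8 -12.4 158.1] r 58.4 phi -168.0
jaw_p [573.4 -22.3 158.2] r 77.7 phi -163.5
sleeve dir 29.6
```

Call:
send_rows --steps '[[[0.8, -0.1, 0.5, 0, 0], [0.8, -0.1, 0.9, 0, 0], [0.4, 0, 0.9, 0, 0], [0, 0, 0, 0, 0], [0, 0, 0, 0, 0]]]'

```text
clock: 14.85
position: [593.6, -29.9, 147.9]
ee_rot: [0.865, -0.501, 0.011, 0.008]
contact_force: [0.3, -0.1, -0.8]
gripper_width: 26.3
```

```bash
python3 rim.py; python3 grip.py | tail -20
```

```text
[593.6 -29.9 147.9] 26.291107557312614 [[0.498, -0.867, 0.011], [-0.867, -0.498, -0.025], [0.028, 0.003, -1.0]] [ 0.27382857 -0.13313332 -0.77591689]
pan 4421 [ 6.479e+02 -3.000e-01] rim z 113.5
pin [592.2 -31.8 169. ] r 64.0 phi -150.5
jaw_s [601.2 -27.8 132.9] r 54.1 phi -149.5
jaw_p [583.9 -37.7 133. ] r 74.1 phi -149.7
sleeve dir 29.9
[593.3 -29.8 147.7] 26.425569785341793 [[0.498, -0.867, 0.01], [-0.867, -0.498, -0.025], [0.027, 0.004, -1.0]] [ 0.46859657  0.35945249 -0.96619433]
-70 1054 [-12. -30. -70.] [ 12.  25. -64.]
-64 633 [-12. -27. -64.] [ 12.  27. -58.]
-58 1589 [-12. -27. -58.] [ 13.  27. -52.]
-52 702 [ -9. -27. -52.] [ 13.  27. -46.]
-46 578 [-10. -27. -46.] [ 13.  27. -40.]
-40 407 [ -9. -26. -40.] [ 13.  26. -34.]
-34 178 [ -9. -19. -34.] [ 13.  20. -28.]
-28 159 [-10. -12. -27.] [ 12.  14. -22.]
-22 1045 [-10. -21. -22.] [ 13.  14. -16.]
-16 363 [ -9. -23. -16.] [ 13.  15. -10.]
-10 161 [ -7. -24. -10.] [12. 15. -4.]
-4 150 [ -9. -25.  -4.] [12. 15.  2.]
2 44 [-10. -11.   2.] [12. 15.  8.]
8 304 [-11. -11.   8.] [12. 16. 14.]
14 28 [ 11. -11.  14.] [12. 16. 18.]
26 4 [-23.  -6.  31.] [-18.  -4.  32.]
32 267 [-25.  -7.  32.] [25.  1. 38.]
38 13 [-24.  -7.  38.] [24.  0. 40.]
```

View pics/w7.png

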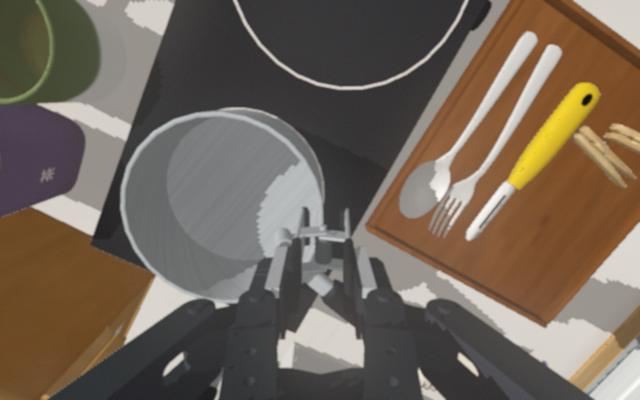

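The rim runs between the jaws in the view: the sleeve (283,240) is over the inside and the plain jaw (348,220) is outside. I'll descend with a 1 mm inward shift.

Call:
send_rows --steps '[[[0, -0.1, 0.6, 0, 0], [0, 0, 0.8, 0, 0], [0, 0, 0.8, 0, 0], [0, 0, 0.8, 0, 0], [0, 0, 0.6, 0, 0], [0, 0, 0.2, 0, 0], [0, 0, 0, 0, 0], [0, 0, 0, 0, 0]]]'

```text
clock: 15.62
position: [594.6, -29.5, 106.2]
ee_rot: [0.866, -0.5, 0.011, 0.008]
contact_force: [-0.2, -0.0, -1.0]
gripper_width: 26.6
```

```bash
python3 rim.py; python3 pan.py
python3 - <<'E'
from h import *
D=np.load("w7.npz");a=cv2.resize(D["im"][150:330,220:440],(733,600),interpolation=cv2.INTER_CUBIC);cv2.imwrite("pics/f1.png",a)
E
```

```text
[594.6 -29.5 106.2] 26.55447980874436 [[0.499, -0.867, 0.011], [-0.866, -0.499, -0.025], [0.027, 0.003, -1.0]] [-0.22395953 -0.04345576 -0.99870293]
pan 5473 [647.1   0. ] rim z 112.9
pin [593.2 -31.4 127.2] r 62.4 phi -149.7
jaw_s [602.2 -27.4  91.2] r 52.6 phi -148.6
jaw_p [584.9 -37.3  91.2] r 72.6 phi -149.0
sleeve dir 29.9
[594.70391055 -29.5144959  106.29423683] [ 0.86565255 -0.50045567  0.01123787  0.00796897] [ 0.85723587  0.12474884 -0.00743768]
scene 944 pan [643.7  -1.5] ring 91 [651.1   2.7] rimz 116.3
side 671 pan [645.5  -2.8] ring 66 [645.   1.] rimz 118.3
wrist 15035 pan [ 6.456e+02 -3.000e-01] ring 2751 [642.7  -1.5] rimz 116.2
```

View pics/f1.png

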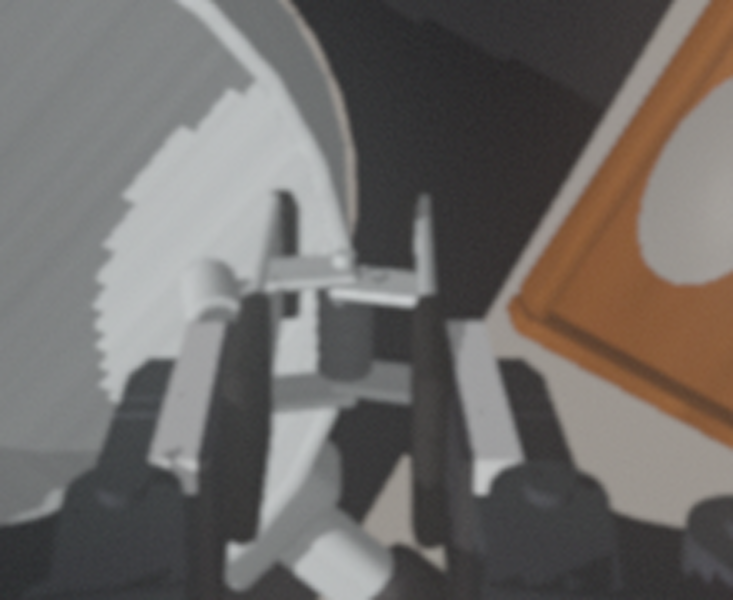

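The sleeve jaw is inside and the plain jaw outside, but the rim looks nearer the sleeve jaw. I'll measure it directly in tool coordinates.

```bash
cat > loc.py <<'E'
from h import *
st=arm.read_state();p=np.array(st["position"]);Rm=R.from_quat(st["ee_rot"]).as_matrix()
im,d,K,M=shot("wrist");P=cloud(d,K,M);t=((P-p)@Rm).reshape(-1,3);w=P.reshape(-1,3)
r=w[:,2]
for x in range(12,44,4):
    s=t[(t[:,0]>=x)&(t[:,0]<x+4)&(r>110.5)&(r<118)&(abs(t[:,1])<40)]
    if len(s):
        a=np.percentile(s[:,1],[5,95]);sg=63.5-np.sqrt(63.5**2-(x+.5)**2)  # pin x=1.5
        print(x,len(s),a.round(1),"-> at pin x, wall mid y",(a.mean()+sg).round(1))
for z in range(-26,20,4):
    s=t[(t[:,0]>6)&(t[:,0]<14)&(t[:,2]>=z)&(t[:,2]<z+4)&(abs(t[:,1])<20)]
    print(z,np.unique(s[:,1].round()).tolist())
E
python3 loc.py
```

```text
12 45 [-1.2  2.3] -> at pin x, wall mid y 1.8
16 49 [-1.8  0.8] -> at pin x, wall mid y 1.7
20 46 [-3.3 -0.2] -> at pin x, wall mid y 1.6
24 55 [-4.8 -1.3] -> at pin x, wall mid y 1.9
28 60 [-7.3 -3.3] -> at pin x, wall mid y 1.5
32 62 [-9.3 -5.3] -> at pin x, wall mid y 1.6
36 73 [-12.6  -7.7] -> at pin x, wall mid y 1.4
40 75 [-16.1 -10.6] -> at pin x, wall mid y 1.2
-26 [-12.0, -11.0, -10.0, -9.0, -8.0, -7.0, -6.0, -5.0, -3.0, -2.0, 4.0, 5.0, 6.0, 7.0, 8.0, 9.0, 10.0, 11.0, 12.0, 13.0, 14.0]
-22 [-12.0, -11.0, -10.0, -9.0, -8.0, -7.0, -6.0, -5.0, -4.0, -3.0, -2.0, -1.0, 0.0, 1.0, 2.0, 3.0, 4.0, 5.0, 6.0, 7.0, 8.0, 9.0, 10.0, 11.0, 12.0, 13.0, 14.0]
-18 [-12.0, -11.0, -10.0, -9.0, -8.0, -7.0, -6.0, -5.0, -4.0, -3.0, -2.0, -1.0, 0.0, 1.0, 2.0, 3.0, 4.0, 5.0, 6.0, 7.0, 8.0, 9.0, 10.0, 11.0, 12.0, 13.0, 14.0, 15.0]
-14 [-12.0, -11.0, -10.0, -9.0, -8.0, -7.0, -6.0, -5.0, -4.0, -3.0, -2.0, -1.0, 3.0, 4.0, 5.0, 6.0, 7.0, 8.0, 9.0, 10.0, 11.0, 13.0, 14.0]
-10 [-12.0, -11.0, -10.0, -1.0, -0.0, 1.0, 2.0, 13.0, 14.0, 15.0]
-6 [-11.0, -10.0, 2.0, 13.0, 14.0, 15.0]
-2 [-12.0, -11.0, -10.0, -9.0, 2.0, 13.0, 14.0, 15.0, 16.0]
2 [-11.0, -10.0, 2.0, 13.0, 14.0, 15.0]
6 [-11.0, -10.0, -9.0, -8.0, -7.0, 2.0, 3.0, 11.0, 12.0, 13.0, 14.0, 15.0]
10 [-11.0, -10.0, -9.0, -8.0, -7.0, 2.0, 3.0, 11.0, 12.0, 13.0, 14.0, 15.0, 16.0]
14 [-11.0, -10.0, -9.0, -8.0, 2.0, 3.0, 12.0, 13.0, 14.0, 15.0, 16.0]
18 [-12.0, 2.0]
```

The wall sits at tool y = 1.7, between jaw faces at -7 and +11 (gap centre 2). The rim is about 7 mm below the clip's crossbar, with no sign of contact. Handing in.

```bash
python3 -c "
from bench import arm,job
s=arm.read_state();print(s['clock'],s['position'],s['contact_force'],s['gripper_width'])
print(job.job_done())"
```

```text
15.8667 [595.09786789 -29.45067517 107.00357173] [ 0.07604505 -0.30215981 -0.57205371] 26.363562015093727
the job is handed in; nothing more can be done
None
```

The job is handed in at about 16 s of the 48 s allowed. I slid the pan onto the small ring by its handle. I then squeezed the clip open, took it off the caddy wall and lowered it over the pan's rim, about 40° round from the handle. The arm still holds it wide open there. No verdict was reported.

**Last checks**
- **Pan:** it stands about 3–5 mm from the small ring's centre, against the 15 mm limit. This compares the pan with the ring as measured before the slide. The ring fits taken after the slide disagreed by up to 8 mm, because the pan covers most of the ring.
- **Clip position:** the sleeve jaw is inside the pan and the plain jaw outside, with the 3 mm wall within about 1 mm of the middle of the gap. The jaw tips are about 22 mm below the rim, and the pin is about 79 mm above the pan's underside.
- **Contact and opening:** I saw no contact, and the wrist force stayed under 1 N. That reading can't fully confirm the 0.5 N limit between clip and pan. The gripper opening was 26.4 mm with the handles parallel in view, so I took the clip to be at its stop.
- **Other things:** nothing I saw suggested a bystander had moved, but I did not measure them again at the end.

**What disagreed or failed**
- **Fingertip offset:** the fingertips really end about 30 mm short of the reported TCP, and all three cameras agreed on this. The first grasp therefore closed just above the handle without touching it. I corrected for the offset after that.
- **Camera disagreement:** the wrist camera and the outer cameras differed by about 4 mm, so I did the final fit in the wrist camera's view alone.

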